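Bring the bench camera up to the stop on its focus rail

ROBOT

A 6-joint arm with a two-finger parallel gripper is mounted at the origin on the work surface. World frame = base frame: x ahead of the robot, y to its left, z up, the work surface at z = 0. Lengths are in m, angles in rad, forces in N, time in s.
With the tool pointing down it reaches from about 0.225 to 0.875 m from the base axis. Payload 3.4 kg.
Tool frame: the origin (TCP) lies on the mounting face of the last link; the fingertips stand 173 mm ahead of it and the grasp point (between the pads) lies 155 mm ahead of it; y points along the fingers, x is the direction in which the jaws open and shut, and the axes are right-handed (so a half turn about y gives the same grasp; the last joint's range is limited). The gripper opens to 85 mm and grips with 20 to 120 N. Pads are 22 mm wide; open, the fingers measure 114 mm over their backs; the gripper's body (76 mm by 85 mm) begins 54 mm behind the grasp point. The pads swing forward as they close: fully open they stand 13 mm farther back than shut.
Start: joints at [1.109, 0.276, 1.505, -0, 1.361, -0.121], TCP at [0.192, 0.542, 0.405] pointing down, gripper open.
Joint ranges: [-2.89, 2.89], [-0.75, 2.08], [0.22, 2.7], [-1.18, 4.32], [0.11, 2.71], [-2.7, 2.7]. Speed limits (rad/s): [2.57, 2.57, 3.14, 3.14, 3.14, 3.14].

INTERFACE

Orientations are given as a unit quaternion [w, x, y, z].
In Python, from rig import manip, vision, ticket gives the robot as it stands.
- The arm moves only by the tool arm_command, never from a script. Its argument "increments" is one flat list of numbers, 7 for each row, row after row: the turn, a rotation vector about the tool's x, y, z in rad, then the shift along the tool's x, y, z in cm, then the closure, from 0 (fully open) to 1 (shut). In form: [wx, wy, wz, tx, ty, tz, hand, wx, wy, wz, tx, ty, tz, hand, ...]. A call has 1 to 8 rows; each row shifts and turns the commanded pose from where the row before left it, along the tool's axes as they then stand; what a row does not reach is not made up. A row lasts 1/8 s, in which the tool goes at most 62.5 mm and 10.7 degrees, less where a joint would pass 70% of its speed; a pose out of reach is approached as far as the arm can. A call is refused whole if a number of a shift passes 6.25 or a number of a turn 0.188, either way. A call with a gripper value outside its range is refused whole. The fingers move at their own pace and stop on an object; "grip_force" is the grip in N (left out, the last holds). Time passes only in rows, so rows that do not move let the fingers close. It gives the time, the measured TCP pose, the force and the opening at its end, in the units of the state.
- manip.get_state(): the state, without advancing time (a new reading comes with each control period).
- vision.get_image(name): name is "side" or "top" or "wrist"; returns the picture (420x560x3 uint8, red, green, blue); there is no depth.
- vision.camera_params(name): a dict with "vfov" (degrees; the focal length in pixels is half the picture's height over the tangent of half this angle, whatever the lens; pixels are square), "cx", "cy" (the principal point, pixels), "R" (3x3) and "t" (3): a world point X has camera coordinates R X + t. Camera axes: x right, y down, z forward; pixel columns grow to the right and rows downward; lengths in m; the calibration is good to about 2 mm. A picture is of the moment at which its call begins: read the wrist's pose just before it. camera_params takes no time and is no camera call; for the wrist camera it gives the pose at the moment of the call.
- ticket.sign_off(): hands the job in, once; it reports no verdict.
The state is a dict: "clock": time; "qpos": joint angles; "qd": joint speeds; "effort": joint torques, N m; "position": TCP position; "ee_rot": TCP orientation; "contact_force": force on the tool from outside, world axes, zero at the start; "moment": the same for the moment, N m; "width": finger opening in m.
Only numpy, scipy, OpenCV 4.12 (cv2) and the standard library are available. Lean on these libraries where they do the work, as an engineer would, in place of code of your own. Each camera call takes 0.05 s, during which the arm holds its last target.

TASK

Bring the bench camera into focus on the Morse key: press down the ribbed release pad in the middle of the camera carriage to free its brake and, keeping it pressed, push the carriage along the rail right up against the marked stop clamp; then let the pad come up so that the brake holds it there. It is all pressing and pushing with the fingertips: do not drag the carriage against its brake, do not touch the camera, and leave the key, mouse, cup and screwdriver alone.

Things in the scene. Friction and masses are not known exactly. Their poses are not given: they have to be found in the camera images.
- rail: aluminium T-slot focus rail, 400 long, 40 wide, top face 24 mm above the desk, screwed to the desk on two black feet (90 x 32 x 6). Origin: under the rail's middle, on the desk. Its y axis runs along the rail towards the end where the Morse key stands; x across; z up
- carriage (a joint): how far the grey camera carriage has slid along the rail towards the key (m, grows along the rail's +y). The carriage saddle is 96 long, 66 wide, its deck 42 mm above the desk. Its brake holds it with about 18 N; with the pad down it slides with 2 to 3 N and does not run on by itself
- release (a joint): how far the release pad is pressed down (m): about 0 up, brake on; 0.005 fully down. Springy: it starts to go down at about 11 N and needs about 15 N fully down; the brake is free from about 0.001 m on; comes up by itself when let go. Keep it near fully down while pushing
- pad_top (a point): centre of the top of the black rubber release pad, in the middle of the carriage, 51 mm above the desk when up. The pad is 54 long (along the rail) and 36 wide, stands 9 mm above the carriage deck and has a rib 5 high and 5 thick across each end, with 44 mm of flat pad between them: a fingertip pressed between the ribs can push on the rib. Axes as the rail's: y along the rail towards the stop, z up
- carriage_nose (a point): middle of the saddle's front face (the face that meets the stop), 34 mm above the desk, 48 mm in front of the pad's centre along the rail. Axes as the rail's
- stop_face (a point): middle of the rear face of the stop clamp, 34 mm above the desk: the saddle's front face comes to lie against it. The stop is an aluminium clamp across the rail, 70 wide, 22 long, its top 9.5 mm above the rail, with a thin black engraved line over its top and a thumbscrew on its +x side; it is locked and does not give. At the stop it lies under the camera bracket. Axes as the rail's
- camera: black box camera on a bracket at the carriage's front, not to be touched: its body is 44 x 44 x 40, its rear face 66 mm in front of the pad's centre along the rail, its top 82 mm above the desk; the lens (38 across) reaches to 154 mm in front of the pad's centre. Origin: under the middle of its body, 42 mm above the desk, 88 mm in front of the pad's centre. Axes as the rail's
- key: twin-paddle Morse key, heavy steel base 80 x 85 with brass posts, 52 high over the bracket, 59 at the paddles, standing loose beyond the rail's end. Origin: under its middle, on the desk
- mouse: black computer mouse, 104 x 60 x 34, loose. Origin: under its middle
- cup: white plastic cup, 72 across, 85 high, loose, standing upright. Origin: under its middle
- driver: screwdriver with black handle, 160 long, lying loose on the desk along its own x, handle towards -x. Origin: under its middle

How it is judged:
By the outcome, as a careful person would: the job done as asked, in the order asked, and still so for the second after the job is handed in, with the robot touching nothing.
It also fails if it takes over 40 s, if anything falls off the work surface, if the arm or the gripper's body presses on something with over 40 N, if the wrist force passes 120 N, or if a joint passes its speed limit or range.

## Working session

There is one attempt and no reset: what is moved stays moved. The work goes in short steps, Python scripts to look and compute and a tool call to move; the robot and the scene stay as the last step left them, time stands still between calls to the robot, and variables do not carry over. Pictures are saved under pics/ and viewed, and the job is handed in when it is done.

Besides the shell and the picture viewer there is one more tool, called in YAML: its name, and indented under it one key for each argument. arm_command: Moves the arm, as the interface text tells. Its arguments: {"type":"object","properties":{"increments":{"type":"array"},"grip_force":{"type":"number"}},"required":["increments"]}

```bash
mkdir -p pics; ls; python3 - <<'E'
from rig import manip, vision, ticket
import cv2,numpy as np
s=manip.get_state();print(s)
for n in ["side","top","wrist"]:
    p=vision.camera_params(n);print(n,p)
    im=vision.get_image(n);cv2.imwrite(f"pics/{n}0.png",im[:,:,::-1])
E
```

```text
pics
{'clock': 0.0, 'qpos': array([ 1.10900897e+00,  2.76573478e-01,  1.50614965e+00, -1.41555964e-05,
        1.36072239e+00, -1.21005185e-01]), 'qd': array([-9.20998612e-04,  1.14292847e-03, -5.59792144e-05, -2.40395910e-04,
       -6.37904678e-04,  1.14027253e-03]), 'effort': array([-2.62001377e-03, -4.16767466e+01, -2.45803696e+01, -5.28885539e-04,
        1.09200308e-02,  7.49670448e-06]), 'position': array([0.19208682, 0.54172393, 0.40384512]), 'ee_rot': array([-0.57722738,  0.57785722,  0.40740161, -0.4085505 ]), 'contact_force': array([ 0.62481268, -0.29211919,  0.39206495]), 'moment': array([0.03506207, 0.0419944 , 0.01618409]), 'width': 0.08548136942945804}
side {'vfov': 44.595629299144214, 'cx': 277.2375932691243, 'cy': 221.25308074514763, 'R': array([[ 0.9895331 , -0.14369861,  0.0132268 ],
       [-0.07932845, -0.6182461 , -0.78197107],
       [ 0.12054558,  0.772737  , -0.62317437]]), 't': array([-0.55030756,  0.17884891,  1.06381517])}
top {'vfov': 48.542213676291105, 'cx': 285.55590413236064, 'cy': 209.7531809099594, 'R': array([[ 0.00991123, -0.99994708, -0.00275819],
       [-0.99797321, -0.0097182 , -0.06288906],
       [ 0.06285892,  0.00337591, -0.99801671]]), 't': array([0.10014586, 0.55804561, 0.99303321])}
wrist {'vfov': 58.909710664401004, 'cx': 279.82023183086665, 'cy': 207.12530704695524, 'R': array([[ 0.3352667 ,  0.94212242, -0.00126359],
       [ 0.90455625, -0.32152274,  0.280002  ],
       [ 0.26338989, -0.09501833, -0.95999858]]), 't': array([-0.57354413, -0.03596789,  0.37853729])}
```

View pics/side0.png

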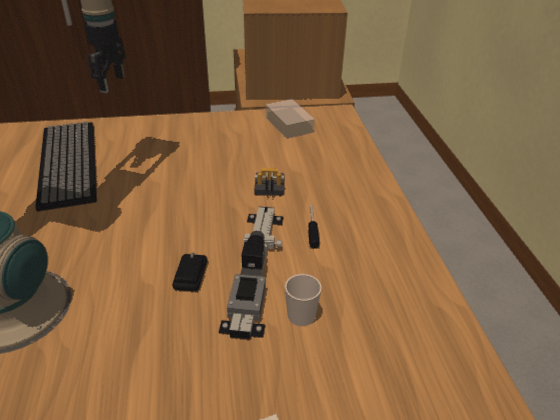

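View pics/top0.png

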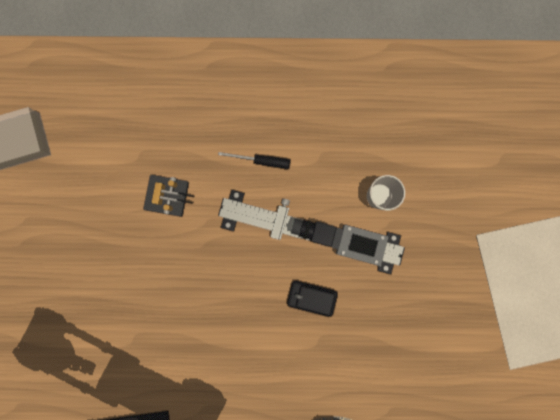

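View pics/wrist0.png

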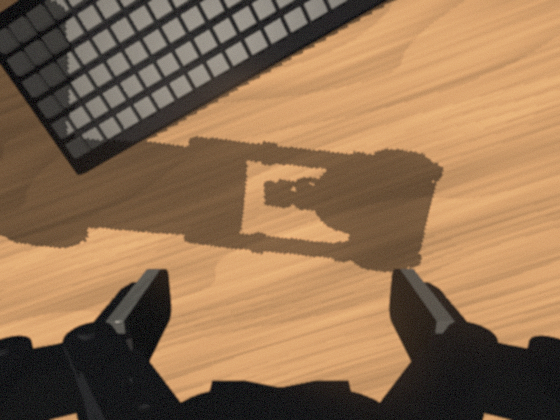

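The side view shows the rail running from (243,325) to (263,210), with the pad at (247,289), the stop near (262,240) and the key at (270,183). In the top view the pad is at (363,245), the stop at (281,220) and the key at (167,196). The wrist view shows only the keyboard and desk. Next I'll zoom in to measure.

```bash
cat > h.py <<'E'
import numpy as np,cv2
from rig import manip, vision, ticket
def ray(p,uv):
    f=210/np.tan(np.radians(p['vfov']/2));R=np.array(p['R']);t=np.array(p['t'])
    d=R.T@np.array([(uv[0]-p['cx'])/f,(uv[1]-p['cy'])/f,1.]);return -R.T@t,d
def plane(p,uv,z):
    o,d=ray(p,uv);return o+d*(z-o[2])/d[2]
def tri(p1,u1,p2,u2):
    o1,d1=ray(p1,u1);o2,d2=ray(p2,u2);d1/=np.linalg.norm(d1);d2/=np.linalg.norm(d2)
    k=np.linalg.lstsq(np.c_[d1,-d2],o2-o1,rcond=None)[0];a=o1+k[0]*d1;b=o2+k[1]*d2
    return (a+b)/2,np.linalg.norm(a-b)
def proj(p,X):
    f=210/np.tan(np.radians(p['vfov']/2));c=np.array(p['R'])@X+p['t'];return np.array([p['cx']+f*c[0]/c[2],p['cy']+f*c[1]/c[2]])
E
python3 - <<'E'
import cv2
a=cv2.imread('pics/top0.png')[180:285,205:415];cv2.imwrite('pics/top0z.png',cv2.resize(a,None,fx=3.8,fy=3.8,interpolation=cv2.INTER_CUBIC))
a=cv2.imread('pics/side0.png')[195:345,200:330];cv2.imwrite('pics/side0z.png',cv2.resize(a,None,fx=4,fy=4,interpolation=cv2.INTER_CUBIC))
E
```

```text
(no output)
```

View pics/top0z.png

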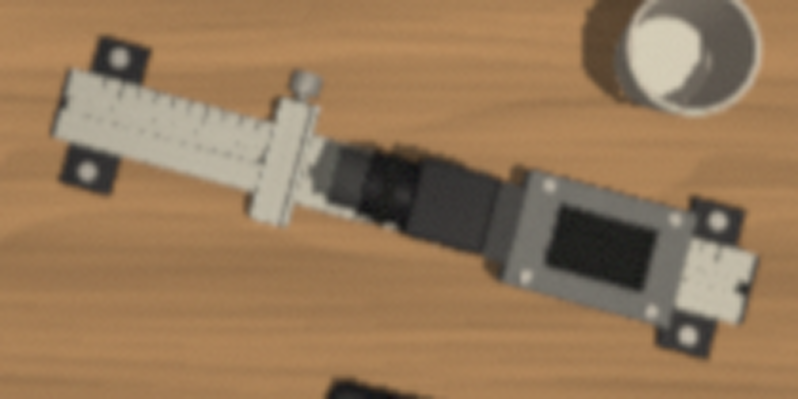

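View pics/side0z.png

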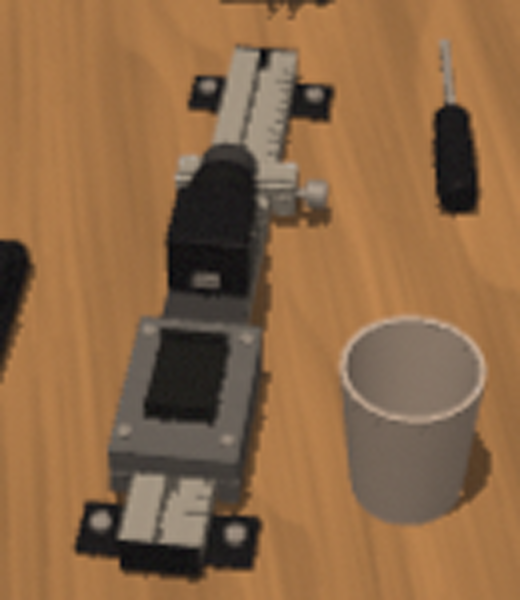

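```bash
python3 - <<'E'
from h import *
P=vision.camera_params('top');S=vision.camera_params('side')
t=lambda x,y:(205+(x+.5)/3.8-.5,180+(y+.5)/3.8-.5)
s=lambda x,y:(200+(x+.5)/4-.5,195+(y+.5)/4-.5)
pr=lambda n,v:print(n,np.round(v,4))
for n,a,b in [('padc',(602,248),(187,376)),('railL mid',(62,103),(266,50)),('scrFarL',(549,186),(247,340)),('scrNearR',(652,312),(124,430)),('scr',(676,219),(228,440)),('scr',(526,276),(150,329)),('knob',(307,83),(315,194))]:
    X,e=tri(P,t(*a),S,s(*b));pr(n,X);print(e)
L=plane(P,t(62,103),.024);R=plane(P,t(750,289),.024);pr('railL',L);pr('railR',R);print(np.linalg.norm(L-R))
u=(L-R)/np.linalg.norm(L-R);pr('u',u);print(np.degrees(np.arctan2(u[1],u[0])))
pad=plane(P,t(602,248),.051);pr('pad',pad)
for q in [(562,206),(657,232),(642,290),(546,264)]:pr('c',plane(P,t(*q),.052))
st=[plane(P,t(*q),.0335) for q in [(317,108),(286,225)]];print(st,np.linalg.norm(st[0]-st[1]))
m=(st[0]+st[1])/2
print('along rail from railR: pad',(pad-R)@u,'stop',(m-R)@u, 'L',(L-R)@u,'travel',(m-pad)@u-.048)
for n,q,z in [('key',(167,196),.03),('cup',(387,193),.085),('mouse',(312,298),.03)]: pr(n,plane(P,q,z))
E
```

```text
padc [ 0.4832 -0.0574  0.0488]
0.00037500344512526597
railL mid [0.5623 0.2451 0.0239]
0.0009466256118844092
scrFarL [ 0.5173 -0.0291  0.0421]
0.0006391210548426474
scrNearR [ 0.4484 -0.0857  0.0441]
0.0009028977093124352
scr [ 0.4995 -0.0991  0.044 ]
0.00029801599915639315
scr [ 0.4674 -0.0162  0.044 ]
0.0006039902499311506
knob [0.5744 0.1061 0.0209]
0.00083413561182427
railL [0.5618 0.2451 0.024 ]
railR [ 0.4605 -0.1448  0.024 ]
0.4028351363242075
u [0.2515 0.9679 0.    ]
75.43462799979103
pad [ 0.483 -0.057  0.051]
c [ 0.5058 -0.0349  0.052 ]
c [ 0.4921 -0.087   0.052 ]
c [ 0.4603 -0.0787  0.052 ]
c [ 0.474  -0.0261  0.052 ]
[array([0.55973242, 0.1002716 , 0.0335    ]), array([0.49390289, 0.11700155, 0.0335    ])] 0.06792214856867271
along rail from railR: pad 0.0906137189059082 stop 0.2619472320098821 L 0.40283513632420753 travel 0.12333351310397396
key [0.5834 0.3607 0.03  ]
cup [ 0.5889 -0.1001  0.085 ]
mouse [0.3695 0.0477 0.03  ]
```

```bash
cat >> h.py <<'E'
from scipy.spatial.transform import Rotation as Ro
def pose():
    s=manip.get_state();q=s['ee_rot'];return s,np.array(s['position']),Ro.from_quat([q[1],q[2],q[3],q[0]]).as_matrix()
U=np.array([.2515,.9679,0])
def Rt(u=U):
    y=np.array([0,0,-1.]);z=u/np.linalg.norm(u);return np.c_[np.cross(y,z),y,z]
E
python3 - <<'E'
from h import *
s,p,R=pose();print(R)
Rg=Rt();rv=Ro.from_matrix(R.T@Rg).as_rotvec();print(rv)
g=np.array([.4955,-.009,.404]);n=12;d=(g-p)/n
c=R.copy()
for i in range(n):
    print(np.round(c.T@d*100,1))
    if i<8: c=c@Ro.from_rotvec(rv/8).as_matrix()
E
```

```text
[[ 3.34230304e-01 -6.21773062e-04 -9.42491229e-01]
 [ 9.42490464e-01 -1.21467213e-03  3.34230834e-01]
 [-1.35263356e-03 -9.99999069e-01  1.80034945e-04]]
[ 8.58103719e-04  1.48422620e+00 -1.22830436e-03]
[-3.5  0.  -3.9]
[-2.7  0.  -4.5]
[-1.8  0.  -4.9]
[-0.9  0.  -5.2]
[ 0.1  0.  -5.2]
[ 1.   0.  -5.1]
[ 2.   0.  -4.9]
[ 2.8  0.  -4.4]
[ 3.6  0.  -3.8]
[ 3.6  0.  -3.8]
[ 3.6  0.  -3.8]
[ 3.6  0.  -3.8]
```

arm_command:
  increments: [0,0.1855,0,-3.5,0,-3.9,0,0,0.1855,0,-2.7,0,-4.5,0,0,0.1855,0,-1.8,0,-4.9,0,0,0.1855,0,-0.9,0,-5.2,0,0,0.1855,0,0.1,0,-5.2,0,0,0.1855,0,1.0,0,-5.1,0,0,0.1855,0,2.0,0,-4.9,0,0,0.1855,0,2.8,0,-4.4,0]

```text
clock: 1.15
position: [0.3943, 0.1732, 0.4047]
ee_rot: [0.701, -0.701, 0.092, -0.092]
contact_force: [0.2, -0.2, -0.3]
width: 0.0851
```

arm_command:
  increments: [0,0,0,3.6,0,-3.8,0,0,0,0,3.6,0,-3.8,0,0,0,0,3.6,0,-3.8,0,0,0,0,3.6,0,-3.8,0,0,0,0,0,0,0,0,0,0,0,0,0,0,0]

```text
clock: 1.9
position: [0.4947, -0.0084, 0.4042]
ee_rot: [0.702, -0.701, 0.09, -0.089]
contact_force: [0.1, 0.3, -0.4]
width: 0.0852
```

```bash
python3 - <<'E'
from h import *
s,p,R=pose();print(s['clock'],p,R,s['qpos'],s['contact_force'])
P=vision.camera_params('wrist');im=vision.get_image('wrist');cv2.imwrite('pics/w1.png',im[:,:,::-1])
import pickle;pickle.dump(P,open('w1.pkl','wb'))
E
```

```text
1.9 [ 0.49468216 -0.00844549  0.40423774] [[ 9.67705595e-01 -1.57017363e-03  2.52078195e-01]
 [-2.52076862e-01  9.99187003e-04  9.67706700e-01]
 [-1.77134080e-03 -9.99998268e-01  5.71114411e-04]] [-1.58095187e-01  1.55403885e-01  1.66760688e+00  7.63348466e-04
  1.32028986e+00  9.65416906e-02] [ 0.05615553  0.28622498 -0.43681265]
```

View pics/w1.png

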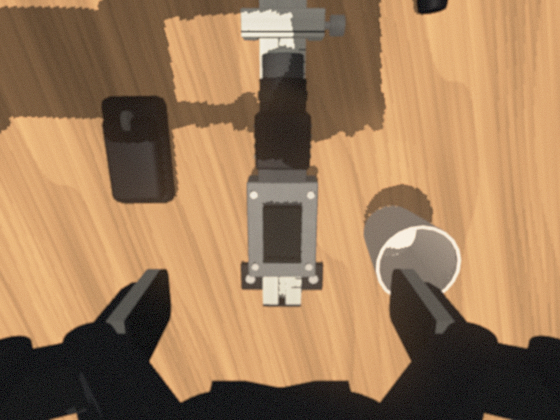

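The wrist view shows the pad centred at about (283,233), the stop at rows 8–38 (columns 241–327), the cup rim at (418,262) and the mouse at (138,148). The rail is vertical in the image.

```bash
python3 - <<'E'
from h import *
import pickle
P=pickle.load(open('w1.pkl','rb'));T=vision.camera_params('top')
im=cv2.imread('pics/w1.png');g=cv2.cvtColor(im,cv2.COLOR_BGR2GRAY)
m=(g[185:275,250:316]<45).astype(np.uint8)
n,l,st,ce=cv2.connectedComponentsWithStats(m);k=1+np.argmax(st[1:,4]);print(st[k]+[250,185,0,0,0],ce[k]+[250,185])
c=ce[k]+[250,185]
t=lambda x,y:(205+(x+.5)/3.8-.5,180+(y+.5)/3.8-.5)
print('tri pad',tri(P,c,T,t(602,248)))
for z in(.051,.056):print('pad plane',z,plane(P,c,z))
x0,y0,w,h=st[k][:4]+[250,185,0,0];a=plane(P,(x0,y0),.053);b=plane(P,(x0+w-1,y0+h-1),.053);print('size',(b-a)@U,(b-a)@np.array([.968,-.2515,0]))
print(g[25:50,265:300:10].T)
for r in (38,):
  a=plane(P,(243,r),.0335);b=plane(P,(325,r),.0335);print(a,b,np.linalg.norm(a-b),'travel',(plane(P,(283,r),.0335)-plane(P,c,.051))@U-.048)
a=plane(P,(266,50),.024);b=plane(P,(263,300),.024);d=a-b;print(np.degrees(np.arctan2(d[1],d[0])))
a=plane(P,(305,50),.024);b=plane(P,(300,300),.024);d=a-b;print(np.degrees(np.arctan2(d[1],d[0])))
cv2.imwrite('pics/w1z.png',cv2.resize(im[0:310,235:335],None,fx=1.9*1,fy=1.9,interpolation=cv2.INTER_CUBIC))
E
```

```text
Traceback (most recent call last):
ValueError: attempt to get argmax of an empty sequence
```

```bash
python3 - <<'E'
from h import *
import pickle
P=pickle.load(open('w1.pkl','rb'));T=vision.camera_params('top')
im=cv2.imread('pics/w1.png');g=cv2.cvtColor(im,cv2.COLOR_BGR2GRAY)
print(g[233,250:316:3]);print(g[195:275:3,283])
cv2.imwrite('pics/w1z.png',cv2.resize(im[0:310,235:335],None,fx=1.9,fy=1.9,interpolation=cv2.INTER_CUBIC))
E
```

```text
[153 148 149 150 122  63  62  57  59  61  60  60  57  58  63  61  60 107
 147 146 154 143]
[151 154 136  69  56  57  61  58  59  59  54  60  58  57  60  58  59  57
  57  58  66  57  63 139 146 140 142]
```

View pics/w1z.png

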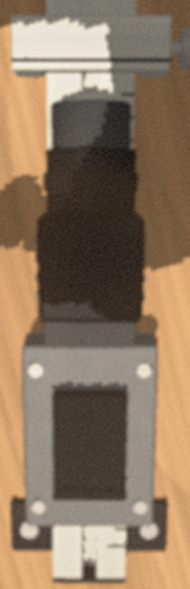

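```bash
python3 - <<'E'
from h import *
import pickle
P=pickle.load(open('w1.pkl','rb'));T=vision.camera_params('top')
im=cv2.imread('pics/w1.png');g=cv2.cvtColor(im,cv2.COLOR_BGR2GRAY)
m=(g[188:270,253:313]<105).astype(np.uint8)
n,l,st,ce=cv2.connectedComponentsWithStats(m);k=1+np.argmax(st[1:,4]);x0,y0,w,h=st[k][:4]+[253,188,0,0];c=np.array([x0+(w-1)/2,y0+(h-1)/2]);print(x0,y0,w,h,c,ce[k]+[253,188])
t=lambda x,y:(205+(x+.5)/3.8-.5,180+(y+.5)/3.8-.5)
print('tri pad',tri(P,c,T,t(602,248)))
print('pad plane',plane(P,c,.054))
a=plane(P,(x0,y0),.054);b=plane(P,(x0+w-1,y0+h-1),.054);print('size',(a-b)@U,(b-a)@np.array([.968,-.2515,0]))
r=38
a=plane(P,(243,r),.0335);b=plane(P,(325,r),.0335);print(a,b,np.linalg.norm(a-b),'travel',(plane(P,(283,r),.0335)-plane(P,c,.054))@U-.048)
s1=(P,(235+12/1.9,71/1.9)); 
for q,q2 in [((266,50),(263,300)),((305,50),(300,300))]:
  d=plane(P,q,.024)-plane(P,q2,.024);print(np.degrees(np.arctan2(d[1],d[0])))
E
```

```text
263 201 39 62 [282.  231.5] [281.77292202 232.06041131]
tri pad (array([ 0.48288275, -0.05975827,  0.03426229]), np.float64(0.00012440829466999376))
pad plane [ 0.48468515 -0.05281365  0.054     ]
size 0.05908385650855177 0.03464773415583751
[0.49457773 0.11527075 0.0335    ] [0.56119397 0.09782062 0.0335    ] 0.0688638532896421 travel 0.11711051949401603
74.00394969753884
75.19115224626684
```

```bash
python3 - <<'E'
from h import *
import pickle
P=pickle.load(open('w1.pkl','rb'))
N=np.array([.968,-.2515,0])
f=lambda n,X:print(n,np.round(X,4),'along %.4f across %.4f'%(X@U,X@N))
z=lambda x,y:(235+(x+.5)/1.9-.5,(y+.5)/1.9-.5)
f('screws',np.mean([plane(P,z(*q),.043) for q in [(35,371),(143,371),(38,508),(147,507)]],0))
f('deckfront',plane(P,z(90,347),.042));f('deckrear',plane(P,z(90,524),.042))
f('padfront',plane(P,z(90,388),.056));f('padrear',plane(P,z(90,497),.056))
f('stop',plane(P,z(90,72),.0335));f('stopline',plane(P,z(90,60),.0335))
for n in['side','top']:
    im=vision.get_image(n);cv2.imwrite(f'pics/{n}1.png',im[:,:,::-1])
E
```

```text
screws [ 0.4841 -0.0573  0.043 ] along 0.0663 across 0.4830
deckfront [ 0.4957 -0.0112  0.042 ] along 0.1139 across 0.4826
deckrear [ 0.4722 -0.1015  0.042 ] along 0.0206 across 0.4826
padfront [ 0.4915 -0.0271  0.056 ] along 0.0974 across 0.4826
padrear [ 0.4776 -0.0806  0.056 ] along 0.0421 across 0.4826
stop [0.5264 0.1072 0.0335] along 0.2362 across 0.4826
stopline [0.5277 0.1119 0.0335] along 0.2410 across 0.4826
```

arm_command:
  increments: [0,0,0,0.15,0,-2.4,1,0,0,0,0,0,-2.3,1,0,0,0,0,4.0,0,1,0,0,0,0,4.0,0,1,0,0,0,0,4.0,0,1,0,0,0,0,2.6,0,1,0,0,0,0,0,0,1,0,0,0,0,0,0,1]
  grip_force: 40

```text
clock: 3.05
position: [0.4852, -0.0539, 0.2598]
ee_rot: [-0.701, 0.702, -0.088, 0.09]
contact_force: [-0.9, 0.7, 1.4]
width: 0.0002
```

```bash
python3 - <<'E'
from h import *
s,p,R=pose();N=np.array([.968,-.2515,0]);print(s['clock'],p,p@U,p@N,R[:,1],R[:,2],s['contact_force'],s['width'])
tip=p+R[:,1]*.173;print(tip)
for n in['side','top','wrist']:
    P=vision.camera_params(n);im=vision.get_image(n);cv2.imwrite(f'pics/{n}2.png',im[:,:,::-1]);print(proj(P,tip))
a=cv2.imread('pics/side2.png')[180:345,180:345];b=cv2.imread('pics/top2.png')[180:290,300:410]
cv2.imwrite('pics/z2.png',np.hstack([cv2.resize(a,(400,400),interpolation=2),cv2.resize(b,(400,400),interpolation=2)]))
E
```

```text
3.05 [ 0.48515035 -0.05390176  0.25980228] 0.06984379696249852 0.48318182762441336 [ 1.99098099e-03 -3.70499393e-04 -9.99997949e-01] [2.50204967e-01 9.68192881e-01 1.39438744e-04] [-0.876895    0.72070677  1.36572526] 0.000158685138068296
[ 0.48549479 -0.05396586  0.08680264]
[246.81220478 274.04223581]
[364.44856106 243.85967393]
[278.01704933 273.04584232]
```

View pics/z2.png

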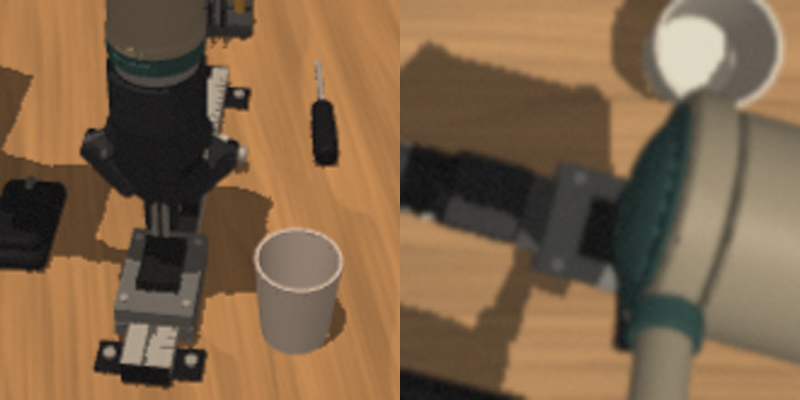

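View pics/wrist2.png

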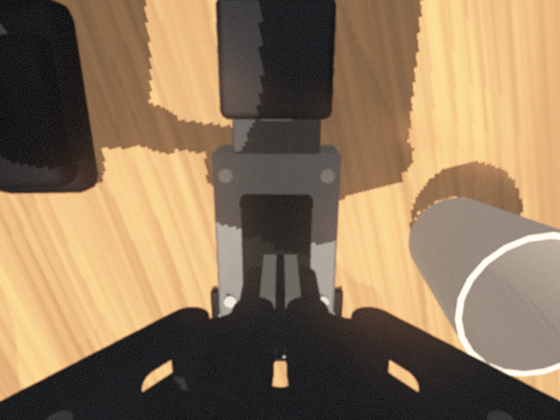

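```bash
python3 - <<'E'
from h import *
P=vision.camera_params('wrist');N=np.array([.968,-.2515,0])
for n,q,z in [('padfront',(277,195),.056),('padL',(242,200),.056),('padR',(312,200),.056),('deckfront',(277,150),.042),('deckL',(214,170),.042),('deckR',(340,170),.042)]:
    X=plane(P,q,z);print(n,X@U,X@N)
E
```

```text
padfront 0.0957049138558274 0.48294121136037993
padL 0.09323774315236974 0.4660769047043787
padR 0.09320095823583606 0.49980069780440606
deckfront 0.11538032301477455 0.4829241695928261
deckL 0.10526257701514254 0.4508534735667422
deckR 0.10520585421849181 0.5149692762019029
```

arm_command:
  increments: [0,0,0,0,2.0,0.3,1,0,0,0,0,1.0,0,1,0,0,0,0,0,0,1,0,0,0,0,0,0,1]

```text
clock: 3.7
position: [0.4857, -0.0517, 0.2292]
ee_rot: [-0.701, 0.701, -0.089, 0.09]
contact_force: [-0.4, 0.8, -0.9]
width: 0.0
```

arm_command:
  increments: [0,0,0,0,0.4,0,1,0,0,0,0,0.15,0,1,0,0,0,0,0,0,1,0,0,0,0,0,0,1]

```text
clock: 4.2
position: [0.4857, -0.0516, 0.2244]
ee_rot: [-0.701, 0.701, -0.089, 0.09]
contact_force: [-0.9, 0.4, 8.4]
width: 0.0002
```

arm_command:
  increments: [0,0,0,0,0.2,0,1,0,0,0,0,0,0,1,0,0,0,0,0,0,1]

```text
clock: 4.58
position: [0.4857, -0.0516, 0.2227]
ee_rot: [-0.701, 0.701, -0.089, 0.09]
contact_force: [-2.7, 0.8, 11.3]
width: -0.0004
```

arm_command:
  increments: [0,0,0,0,0.2,0,1,0,0,0,0,0,0,1,0,0,0,0,0,0,1]

```text
clock: 4.95
position: [0.4857, -0.0516, 0.2209]
ee_rot: [-0.701, 0.701, -0.089, 0.09]
contact_force: [-3.8, 0.8, 12.8]
width: 0.0002
```

arm_command:
  increments: [0,0,0,0,0.2,0,1,0,0,0,0,0,0,1,0,0,0,0,0,0,1]

```text
clock: 5.32
position: [0.4857, -0.0515, 0.2193]
ee_rot: [-0.701, 0.701, -0.089, 0.09]
contact_force: [-3.3, 0.6, 15.8]
width: -0.0001
```

arm_command:
  increments: [0,0,0,0,0.1,0,1,0,0,0,0,0,0,1,0,0,0,0,0,0,1]

```text
clock: 5.7
position: [0.4857, -0.0515, 0.2192]
ee_rot: [-0.701, 0.702, -0.089, 0.09]
contact_force: [-5.5, 1.3, 23.9]
width: -0.0004
```

arm_command:
  increments: [0,0,0,0,-0.03,0.2,1,0,0,0,0,0,0.4,1,0,0,0,0,0,0.4,1,0,0,0,0,0,0,1]

```text
clock: 6.2
position: [0.4883, -0.0417, 0.2193]
ee_rot: [-0.701, 0.702, -0.089, 0.09]
contact_force: [-4.9, 1.0, 21.7]
width: -0.0004
```

```bash
cat > look.py <<'E'
from h import *
import sys
k=sys.argv[1]
s,p,R=pose();N=np.array([.968,-.2515,0]);F=s['contact_force'];print(s['clock'],p,'along %.4f across %.4f'%(p@U,p@N),'F along %.1f across %.1f z %.1f'%(F@U,F@N,F[2]))
P=vision.camera_params('wrist');im=vision.get_image('wrist');cv2.imwrite(f'pics/w{k}.png',im[:,:,::-1])
E
python3 look.py 3
```

```text
6.2 [ 0.4882719  -0.04173586  0.21925953] along 0.0824 across 0.4831 F along -0.3 across -5.0 z 21.7
```

View pics/w3.png

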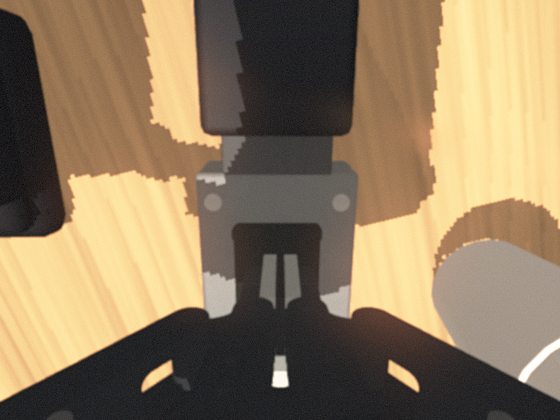

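```bash
cat > carr.py <<'E'
from h import *
P=vision.camera_params('wrist');N=np.array([.968,-.2515,0])
import sys
for a in sys.argv[1:]:
    X=plane(P,tuple(map(float,a.split(','))),.043);print(a,'along %.4f across %.4f'%(X@U,X@N))
E
python3 carr.py 213,202 341,202
```

```text
213,202 along 0.1129 across 0.4568
341,202 along 0.1128 across 0.5087
```

arm_command:
  increments: [0,0,0,0,0,0.5,1,0,0,0,0,0,0.8,1,0,0,0,0,0,0.8,1,0,0,0,0,0,0.8,1,0,0,0,0,0,0.6,1,0,0,0,0,0,0.3,1,0,0,0,0,0,0,1]

```text
clock: 7.12
position: [0.4979, -0.0048, 0.2193]
ee_rot: [0.701, -0.701, 0.089, -0.09]
contact_force: [-4.5, 1.8, 20.3]
width: -0.0005
```

```bash
python3 look.py 4
```

```text
7.125 [ 0.4978932  -0.0048055   0.21926348] along 0.1206 across 0.4832 F along 0.6 across -4.8 z 20.3
```

View pics/w4.png

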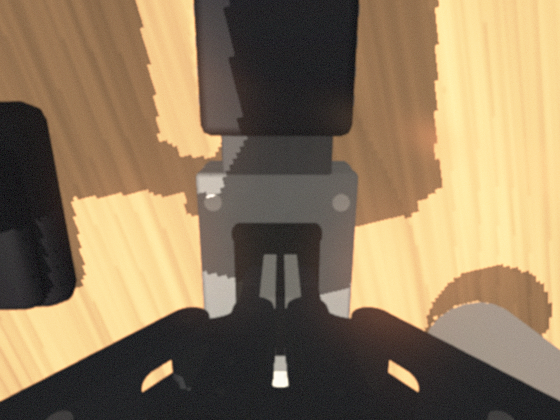

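The carriage looks the same in the wrist image as before (screws at (213,202) and (341,202)), so it is moving with the fingers without slipping. It has gone about 48 mm.

arm_command:
  increments: [0,0,0,0,0,0.5,1,0,0,0,0,0,0.9,1,0,0,0,0,0,1.0,1,0,0,0,0,0,1.0,1,0,0,0,0,0,1.0,1,0,0,0,0,0,0.8,1,0,0,0,0,0,0.4,1,0,0,0,0,0,0,1]

```text
clock: 8.18
position: [0.5121, 0.0496, 0.2193]
ee_rot: [0.702, -0.701, 0.088, -0.091]
contact_force: [-2.7, 2.3, 18.8]
width: 0.0004
```

```bash
python3 look.py 5;python3 - <<'E'
from h import *
im=vision.get_image('side');cv2.imwrite('pics/s5.png',cv2.resize(im[150:330,180:340,::-1],None,fx=3.2,fy=3.2,interpolation=2))
E
```

```text
8.175 [0.51207972 0.04963598 0.21928906] along 0.1768 across 0.4832 F along 1.5 across -3.1 z 18.8
```

View pics/w5.png

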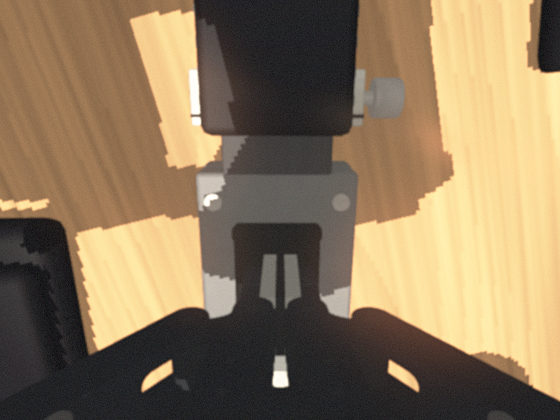

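View pics/s5.png

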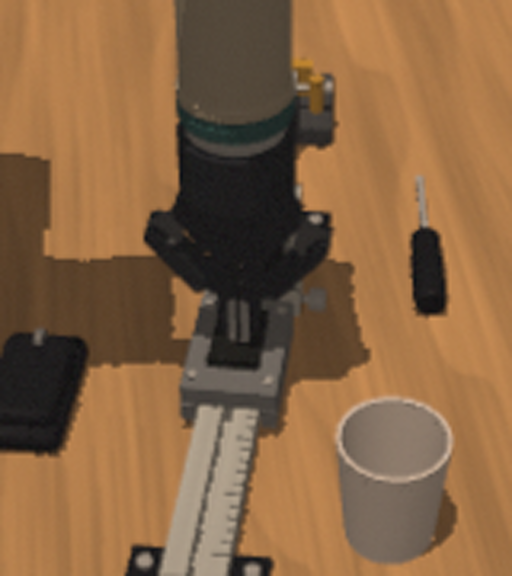

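Here the stop's rear edge is at row 126 and the deck front at about rows 165–175, so some gap remains. I'll work it out.

```bash
python3 carr.py 213,202 277,162 277,175; python3 - <<'E'
from h import *
P=vision.camera_params('wrist')
for q in [(195,126),(358,126)]: print(plane(P,q,.0335)@U)
E
```

```text
213,202 along 0.2075 across 0.4570
277,162 along 0.2238 across 0.4830
277,175 along 0.2186 across 0.4830
0.2370143536177915
0.2369344898710552
```

arm_command:
  increments: [0,0,0,0,0.02,0.4,1,0,0,0,0,0,0.5,1,0,0,0,0,0,0.3,1,0,0,0,0,0,0,1]

```text
clock: 8.78
position: [0.5151, 0.0611, 0.2193]
ee_rot: [0.702, -0.701, 0.088, -0.091]
contact_force: [-3.5, 0.5, 20.9]
width: -0.0002
```

arm_command:
  increments: [0,0,0,0,0,0.2,1,0,0,0,0,0,0.1,1,0,0,0,0,0,0,1]

```text
clock: 9.15
position: [0.5158, 0.0637, 0.2193]
ee_rot: [0.702, -0.701, 0.088, -0.091]
contact_force: [-4.5, -0.1, 19.9]
width: -0.0
```

arm_command:
  increments: [0,0,0,0,0,0.15,1,0,0,0,0,0,0,1]

```text
clock: 9.4
position: [0.5162, 0.0652, 0.2193]
ee_rot: [0.702, -0.701, 0.088, -0.091]
contact_force: [-4.6, 0.3, 20.6]
width: 0.0003
```

arm_command:
  increments: [0,0,0,0,0,0.15,1,0,0,0,0,0,0,1]

```text
clock: 9.65
position: [0.5165, 0.0667, 0.2193]
ee_rot: [0.702, -0.701, 0.088, -0.091]
contact_force: [-3.8, -0.4, 20.4]
width: -0.0003
```

arm_command:
  increments: [0,0,0,0,0,0.15,1,0,0,0,0,0,0,1]

```text
clock: 9.9
position: [0.5167, 0.0674, 0.2193]
ee_rot: [-0.701, 0.702, -0.088, 0.09]
contact_force: [-4.5, -2.2, 20.9]
width: -0.0
```

arm_command:
  increments: [0,0,0,0,0,0.15,1,0,0,0,0,0,0,1]

```text
clock: 10.15
position: [0.5169, 0.068, 0.2192]
ee_rot: [-0.7, 0.703, -0.088, 0.09]
contact_force: [-5.8, -7.3, 21.2]
width: 0.0
```

```bash
python3 look.py 6
```

```text
10.15 [0.51690939 0.06801217 0.21924654] along 0.1958 across 0.4833 F along -8.5 across -3.8 z 21.2
```

View pics/w6.png

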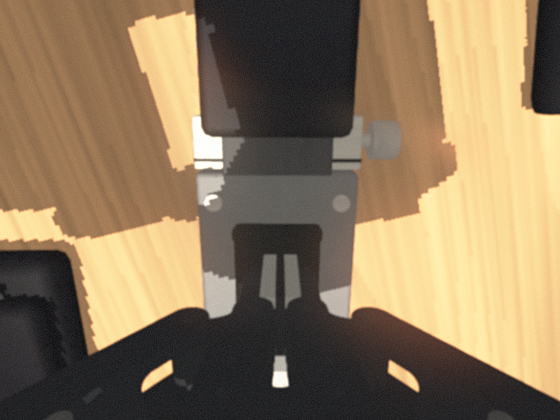

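Contact with the stop: the force along the rail rose to −8.5 N, and in the image the stop's rear edge (row 168) meets the deck front (row 170). I'll ease the push slightly, still pressing forward, then lift straight up.

arm_command:
  increments: [0,0,0,0,0,-0.04,1,0,0,0,0,-0.2,0,1,0,0,0,0,-0.2,0,1,0,0,0,0,-0.2,0,1,0,0,0,0,-0.3,0,1,0,0,0,0,-0.5,0,1,0,0,0,0,0,0,1]

```text
clock: 11.08
position: [0.5169, 0.0693, 0.2305]
ee_rot: [0.702, -0.701, 0.089, -0.09]
contact_force: [-0.1, -0.5, 0.2]
width: 0.0001
```

```bash
python3 look.py 7
```

```text
11.075 [0.5169157  0.06926247 0.23049026] along 0.1970 across 0.4830 F along -0.5 across 0.1 z 0.2
```

View pics/w7.png

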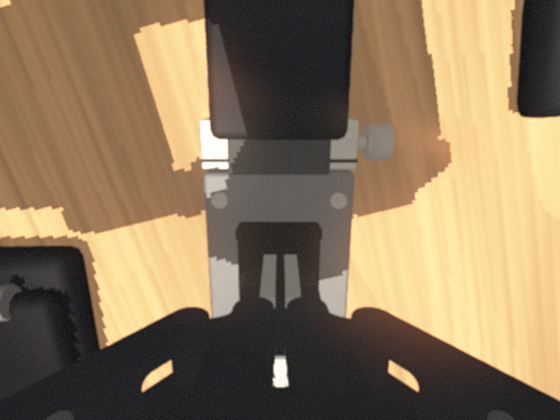

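The fingers are clear and no force reads. I'll back away upward and then take a last look.

arm_command:
  increments: [0,0,0,0,-2,0,1,0,0,0,0,-4,0,1,0,0,0,0,-4,0,1,0,0,0,0,-4,0,1,0,0,0,0,-3,-2,1,0,0,0,0,0,0,1,0,0,0,0,0,0,1]

```text
clock: 12.0
position: [0.5114, 0.05, 0.3992]
ee_rot: [0.702, -0.701, 0.09, -0.089]
contact_force: [0.2, -0.3, -1.2]
width: -0.0003
```

```bash
python3 look.py 8; python3 - <<'E'
from h import *
w=cv2.imread('pics/w8.png')
a=vision.get_image('side')[150:330,180:340,::-1]
cv2.imwrite('pics/z8.png',np.hstack([cv2.resize(a,(440,495),interpolation=2),cv2.resize(w[60:300,200:360],(330,495),interpolation=2)]))
E
```

```text
12.0 [0.51137019 0.04998888 0.39917274] along 0.1770 across 0.4824 F along -0.2 across 0.2 z -1.2
```

View pics/z8.png

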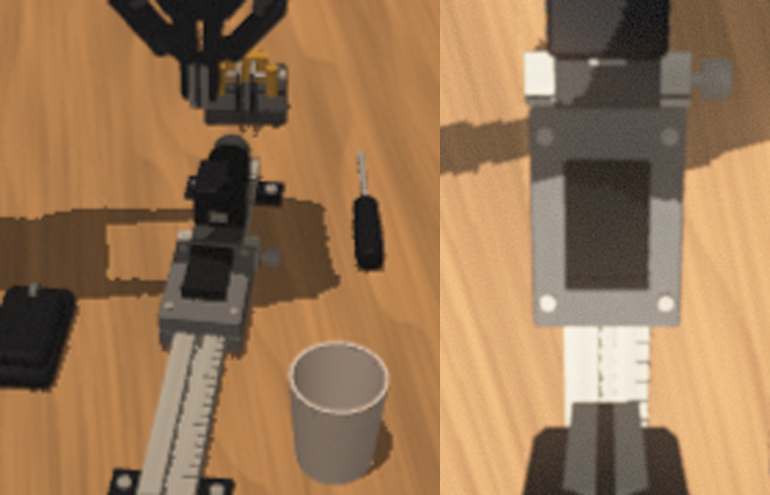

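View pics/w8.png

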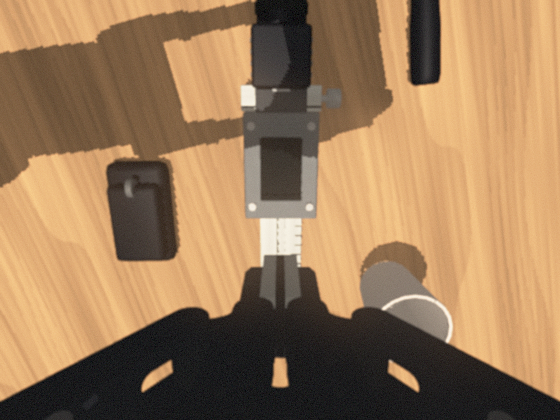

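```bash
python3 - <<'E'
from h import *
P=vision.camera_params('wrist')
for n,q,z in [('deckrear',(281,217),.042),('deckfront',(281,111),.042),('stoprear',(248,109),.0335),('scr',(251,126),.043),('scr',(310,207),.043)]:
    print(n,round(plane(P,q,z)@U,4))
w=cv2.imread('pics/w8.png');cv2.imwrite('pics/z9.png',cv2.resize(w[75:135,230:350],None,fx=6,fy=6,interpolation=2))
E
```

```text
deckrear 0.1432
deckfront 0.2375
stoprear 0.2389
scr 0.2251
scr 0.153
```

View pics/z9.png

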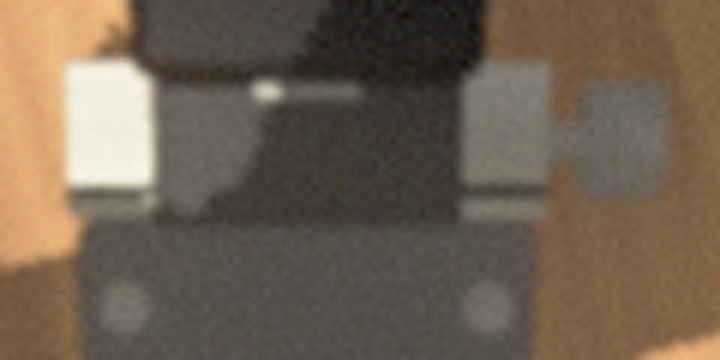

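```bash
python3 -c "
from rig import ticket,manip
print(manip.get_state()['clock']);print(ticket.sign_off())"
```

```text
12.1
the job is handed in; nothing more can be done
None
```

The carriage is up against the stop clamp with the brake back on, and I handed the job in at 12.1 s with the arm clear of everything.

**What I did:** I found the rail, pad and stop from the top, side and wrist views. I pressed the pad with the closed fingertips until it bottomed, then held it down with about 19–22 N while pushing the carriage about 124 mm. At the stop the force along the rail rose to about 8.5 N. I eased that slightly and lifted straight up, so the pad came up with the carriage still pressed against the stop.

**Last checks:**
- **At the stop:** the saddle's front face comes out at 0.2375–0.239 m along the rail and the stop's rear face at 0.239 m. No gap shows in the zoomed wrist picture.
- **Hands off:** the wrist force reads near zero.
- **Other objects:** I saw no sign that the cup, mouse, screwdriver or key had been touched, but I judged that by eye and did not re-measure them. The fingers stayed clear of the bench camera.

**Disagreements:**
- The wrist and top views triangulated the pad's height badly (34 mm instead of 51 mm, because they are too close together). I used the side and top views instead, which gave 48.8 mm.
- The image estimates of the travel ranged from 117 to 124 mm, so I let the contact force decide where to stop.
- A sideways force of 3–6 N across the rail showed while the pad was pressed. It caused no visible movement.

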